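Clear the sawing vise into its chip drawer

ROBOT

A 6-joint arm with a two-finger parallel gripper is mounted at the origin on a cart in front of the work surface, level with it; the furniture and walls round the work are solid. World frame = base frame: x ahead of the robot, y to its left, z up, the work surface at z = 0. Lengths are in mm, angles in degrees, forces in N, time in s.
With the tool pointing down it reaches from about 350 to 850 mm from the base axis. Payload 8.1 kg.
Tool frame: the origin (TCP) lies on the centre line of the jaws, within the pads' length; the fingertips stand 19 mm ahead of it and the grasp point (between the pads) is the TCP (r.tip_reach is the z of the fingertips in the tool frame, in mm); z points along the fingers, y is the line along which they close (so a half turn about z gives the same grasp; the last joint's range is limited). The gripper opens to 85 mm and grips with 20 to 120 N. Pads are 22 mm wide; open, the fingers measure 114 mm over their backs; the gripper's body (76 mm by 85 mm) begins 54 mm behind the grasp point. The pads swing forward as they close: fully open they stand 13 mm farther back than shut.
Start: joints at [68.388, 7.471, 85.268, -0, 87.261, -4.893], TCP at [172.584, 574.648, 225.392] pointing down, gripper open.
Joint ranges: [-169.43, 169.43], [-51.17, 129.36], [1.28, 143.12], [-76.62, 256.62], [0, 156.53], [-152.29, 152.29]. Speed limits (degrees/s): [136.94, 136.94, 159.86, 180, 180, 180].

INTERFACE

Orientations are given as [roll, pitch, yaw] about the fixed x, y, z axes, in that order (R = Rz(yaw) Ry(pitch) Rx(roll)).
In Python, from bench import r gives the robot as it stands. The module is installed in compiled form; this text tells all that it offers.
- The arm moves only by the shell command python3 -m handwheel 'ROWS' [FORCE]. ROWS is JSON, a list of rows, each a list of 7 numbers: the shift along the tool's x, y, z in m, then the turn, a rotation vector about the tool's x, y, z in degrees, then the finger opening in m, from 0 to 0.0854. In form: [[tx, ty, tz, ax, ay, az, claw], ...]. A call has 1 to 8 rows; each row shifts and turns the commanded pose from where the row before left it, along the tool's axes as they then stand; what a row does not reach is not made up. A row lasts 1/12 s, in which the tool goes at most 41.7 mm and 7.16 degrees, less where a joint would pass 70% of its speed; a pose out of reach is approached as far as the arm can. A call with a gripper value outside its range is refused whole. The fingers move at their own pace and stop on an object; FORCE is the grip in N (left out, the last holds). Time passes only in rows, so rows that do not move let the fingers close. It gives the time, the measured TCP pose, the force, the opening and the grip force at its end, in the units of the state.
- r.sense(): the state, without advancing time (a new reading comes with each control period).
- r.snapshot(name): name is "side" or "top"; returns (picture, depth): 400x640x3 uint8, blue, green, red; 400x640 float32, mm along the optical axis (not along the pixel's ray), 0 where there is no reading.
- r.calibration(name): a dict with "vfov" (degrees; the focal length in pixels is half the picture's height over the tangent of half this angle, whatever the lens; pixels are square), "cx", "cy" (the principal point, pixels), "dist" ([k1, k2, p1, p2, k3] as OpenCV has them; the pictures are not rectified), "rvec" (rotation vector, rad) and "tvec" (3), from world to camera coordinates, as OpenCV has them. Camera axes: x right, y down, z forward; pixel columns grow to the right and rows downward; lengths in mm; the calibration is good to about 2 mm. A picture is of the moment at which its call begins. calibration takes no time and is no camera call.
- r.hand_in(): hands the job in; it is judged then, once.
The state is a dict: "time": time; "joint_pos": joint angles; "qd": joint speeds; "joint_efforts": joint torques, N m; "tool_pos": TCP position; "tcp_rot": TCP orientation; "ft_force": force on the tool from outside, world axes, zero at the start; "wrist_torque": the same for the moment, N m; "finger_gap": finger opening in mm; "grip_force": force on a finger pad.
Only numpy, scipy, OpenCV 4.12 (cv2) and the standard library are available. Lean on these libraries where they do the work, as an engineer would, in place of code of your own. Each camera call takes 0.05 s, during which the arm holds its last target. There are 200 camera calls.

TASK

Clear the sawn offcuts out of the little sawing vise: pull the chip drawer in its base well out, take the bench brush and sweep all four pieces along the bed between the jaws, over the edge and into the drawer. The pieces have sharp burrs, so never touch them with the fingers. Finish with the brush standing on its bristles on the worktop, the drawer with the offcuts in it pushed fully shut, and the vials and flask round about left standing where they are.

Things in the scene. Friction and masses are not known exactly. Their poses are not given: they have to be found in the camera images.
- vise: Low grey sawing vise, fixed to the worktop, base 206 mm (x) by 170 mm (y), flat dark bed on top. Origin at the centre of its underside, z up. The channel between its two jaws runs along y; the chip drawer comes out of the base towards +y. The jaw screw with a small tommy bar sticks out to x = -133 mm, up to z = 95 mm.
- bed_front (a point): Middle of the bed's +y edge, on the bed's surface, where offcuts are swept over into the drawer. 85 mm from the vise's origin along y, 62 mm above the worktop; axes as the vise's.
- bed_center (a point): Middle of the bed, on its surface, 62 mm above the worktop; axes as the vise's. The jaws' inner faces are at x = -42 and +42 mm of it (channel 84 mm wide, open at both ends); each jaw is 30 mm thick, 20 mm high (screw heads 23 mm) and runs from y = -73 to +83 mm. The bed runs from y = -85 (rear, nothing there to catch offcuts) to +85 mm.
- chip_drawer (a joint): Slide of the chip drawer in m: 0 = fully shut, 0.115 = fully out; grows as the drawer moves along the vise's +y. It starts shut or up to 20 mm out; it slides with a light friction (about 2 N).
- drawer_floor (a point): Centre of the drawer's inner floor, 10 mm above the worktop; moves with the drawer; axes as the vise's. Inside, the drawer is 147 mm (x) by 153 mm (y) and 38 mm deep. Shut, this point is 7.5 mm towards +y from below the vise's centre.
- drawer_pull (a point): Middle of the drawer's bar pull, 36 mm above the worktop; moves with the drawer; axes as the vise's. The bar is 9 mm thick, 72 mm long along x, its centre line 36 mm in front (+y) of the front panel, with 31 mm free between bar and panel. The panel's top is 52 mm above the worktop.
- brush: Short bench brush of pale wood standing on its bristles, about 90 g. Origin at the centre of the bristles' underside, z up. Bristles 72 mm (x) by 22 mm (y), 38 mm high; above them the wooden back, 76 mm (x) by 26 mm (y), z = 38 to 57 mm; a round 18 mm handle runs from it towards -x to x = -138 mm, its underside nowhere below z = 37 mm. Grip across the back (26 mm, along y).
- offcut_hex: Brass hexagon bar stub, 16 mm across the corners, 18 mm long, standing on a sawn end. One of the four sawn offcuts that lie at the start on the vise's bed between the jaws. Origin at the piece's centre.
- offcut_square: Aluminium bar stub, 18 x 16 x 16 mm. One of the four sawn offcuts that lie at the start on the vise's bed between the jaws. Origin at the piece's centre.
- offcut_disc: White plastic rod slice, diameter 18 mm, 13 mm thick, lying flat. One of the four sawn offcuts that lie at the start on the vise's bed between the jaws. Origin at the piece's centre.
- offcut_tube: Steel tube slice, diameter 20 mm, bore 13 mm, 14 mm high, lying flat. One of the four sawn offcuts that lie at the start on the vise's bed between the jaws. Origin at the piece's centre.
- vial_a: Bystander: glass sample vial with black cap, diameter 26 mm, 64 mm high, standing behind and to the right of the vise. Origin at its underside.
- vial_b: Bystander: glass sample vial with black cap, diameter 26 mm, 64 mm high, standing in front and to the left. Origin at its underside.
- flask: Bystander: small conical flask, diameter 66 mm, 94 mm high, standing behind the vise. Origin at its underside.

How it is judged:
By the outcome, as a careful person would: the job done as asked, in the order asked, and still so for the second after the job is handed in, with the robot touching nothing.
It also fails if it takes over 72 s, if anything falls off the work surface, if the arm or the gripper's body presses on something with over 40 N, if the wrist force passes 120 N, or if a joint passes its speed limit or range.

## Working session

There is one attempt and no reset: what is moved stays moved. The work goes in short steps, Python scripts to look and compute and a shell command to move; the robot and the scene stay as the last step left them, time stands still between calls to the robot, and variables do not carry over. Pictures are saved under pics/ and viewed, at most 10 in all, crops included, and the job is handed in when it is done.

```bash
mkdir -p pics
cat > h.py <<'E'
import numpy as np, cv2
from bench import r
def cam(n):
    c=r.calibration(n); f=200/np.tan(np.radians(c["vfov"]/2))
    K=np.array([[f,0,c["cx"]],[0,f,c["cy"]],[0,0,1]]); return K,np.array(c["dist"],float),cv2.Rodrigues(np.array(c["rvec"],float))[0],np.array(c["tvec"],float).ravel()
def ray(n,uv):
    K,d,R,t=cam(n); p=cv2.undistortPoints(np.array(uv,float).reshape(-1,1,2),K,d).reshape(-1,2)
    return -R.T@t, np.c_[p,np.ones(len(p))]@R, p
def onz(n,uv,z):   # pixels -> world on plane z
    o,D,_=ray(n,uv); z=np.broadcast_to(z,len(D)); return o+D*((z-o[2])/D[:,2])[:,None]
def cloud(n,depth):
    v,u=np.mgrid[0:400,0:640]; o,D,_=ray(n,np.stack([u,v],-1).reshape(-1,2))
    return (o+D*depth.reshape(-1,1)).reshape(400,640,3)
def proj(n,P):
    K,d,R,t=cam(n); return cv2.projectPoints(np.array(P,float).reshape(-1,1,3),cv2.Rodrigues(R)[0],t,K,d)[0].reshape(-1,2)
E
python3 - <<'E'
from h import *
for n in("top","side"):
    im,d=r.snapshot(n); cv2.imwrite(f"pics/{n}0.png",im); np.save(f"{n}0.npy",d)
    K,_,R,t=cam(n); print(n,K[0,0],-R.T@t,R[2])
s=r.sense(); print(s["tool_pos"],s["tcp_rot"],s["time"],r.tip_reach,s["ft_force"])
E
```

```text
top 461.9656044682956 [ 277.05668197  -61.47416335 1395.89293813] [ 0.2024331  -0.01317212 -0.9792075 ]
side 367.28717668421393 [383.85218568 802.30728561 528.90514526] [ 0.1691859  -0.87404573 -0.45543407]
[172.40014905 574.17472789 224.44170957] [-1.79904044e+02 -8.51868122e-03  1.63280120e+02] 0.1 19.0 [-0.26282757 -0.10065149  0.47155284]
```

View pics/top0.png

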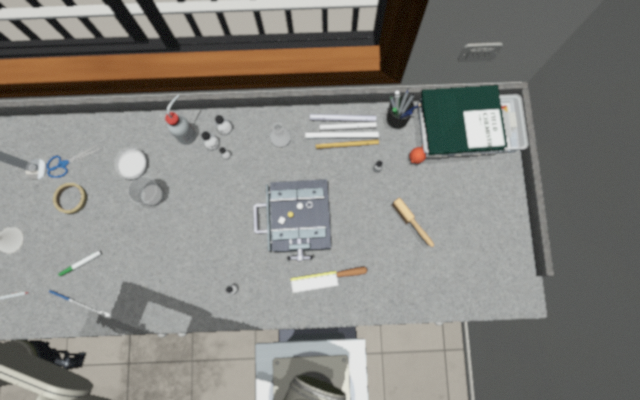

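View pics/side0.png

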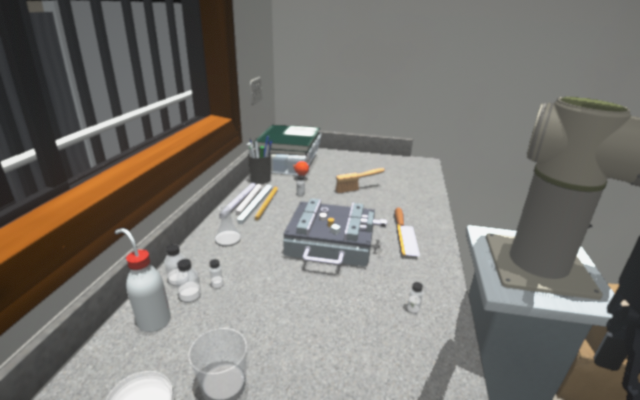

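Top view: vise centred about (300,215), drawer pull at (258,218) facing world +y. Pieces lie at about (282,220), (291,214), (300,206) and (309,205), and the brush is at (403,210) with its handle towards (432,244). I'll enlarge this area.

Run:
```python
from h import *
im=cv2.imread("pics/top0.png"); 
a=cv2.resize(im[170:270,245:345],None,fx=6,fy=6,interpolation=cv2.INTER_CUBIC)
b=cv2.resize(im[190:255,385:440],None,fx=3.6,fy=3.6,interpolation=cv2.INTER_CUBIC)
o=np.zeros((600,800,3),np.uint8); o[:,:600]=a; o[:b.shape[0],600:600+b.shape[1]]=b; cv2.imwrite("pics/crop0.png",o)
P=cloud("top",np.load("top0.npy")); 
def fit(m,name):
    q=P[m]; 
    if len(q)<5: print(name,len(q));return
    (c,s,a)=cv2.minAreaRect(q[:,:2].astype(np.float32)); print(name,len(q),np.round(c,1),np.round(s,1),round(a,1),np.round(np.percentile(q[:,2],[5,50,95]),1))
Z=P[...,2]; v,u=np.mgrid[0:400,0:640]
box=lambda x0,x1,y0,y1:(u>=x0)&(u<=x1)&(v>=y0)&(v<=y1)
fit(box(262,335,175,255)&(Z>40)&(Z<75),"bed+")
fit(box(262,335,175,200)&(Z>76)&(Z<90),"jaw+x")
fit(box(262,335,222,245)&(Z>76)&(Z<90),"jaw-x")
fit(box(248,266,195,240)&(Z>22),"pull")
fit(box(388,440,190,250)&(Z>45),"brush all")
fit(box(388,416,190,224)&(Z>48),"brush head")
for n,bx in dict(va=(370,386,155,175),vb=(222,242,280,298),flask=(268,292,120,150)).items(): fit(box(*bx)&(Z>25),n)
```

```text
bed+ 2885 [507.  31.] [214.5 198.4] 1.1 [53.1 62.6 68.1]
jaw+x 532 [568.1  23.2] [ 31.2 154.2] 1.4 [78.1 82.3 87. ]
jaw-x 615 [448.7  23.3] [152.5  64.4] 80.9 [77.4 82.6 87.7]
pull 168 [404.4  64. ] [347.  86.] 30.7 [34.3 40.5 53.4]
brush all 432 [ 420.  -183.8] [170.3 335.5] 22.5 [51.1 58.1 67.2]
brush head 261 [ 415.8 -170.3] [ 94.  339.9] 36.4 [51.2 56.8 61.6]
va 82 [ 469.2 -150.6] [ 25.3 422.8] 68.5 [28.3 55.6 67.6]
vb 86 [296.9  85.1] [294.7  25.7] 87.3 [32.9 59.7 69.9]
flask 237 [535.1  -2.9] [526.7  51. ] 18.3 [26.9 49.4 95.1]
```

View pics/crop0.png

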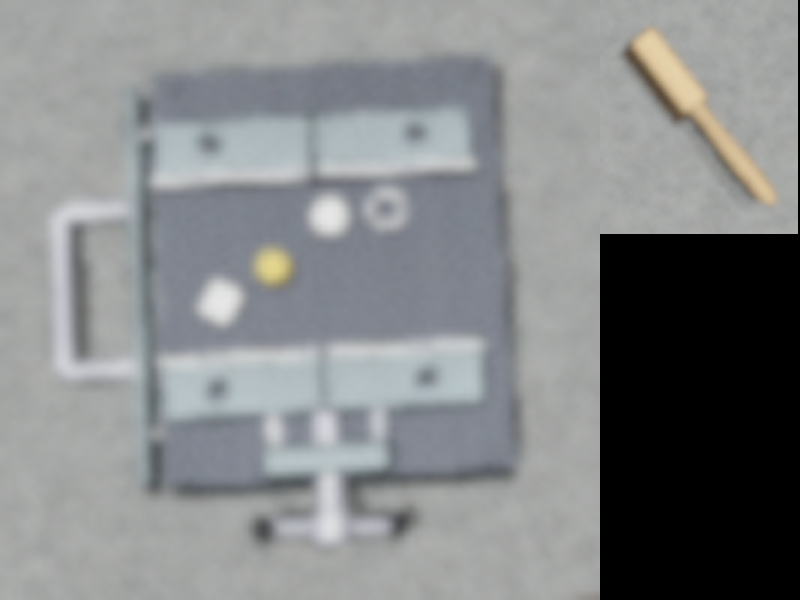

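Crop: vise is nearly square to world; jaws run between crop (155,122)–(468,108) and (165,415)–(483,400); hex at (272,266), square (220,302), disc (328,215), tube (386,209); the drawer front edge at x≈143 looks almost shut. The brush head corners are at (652,28), (628,48), (680,118), (706,100).

Run:
```python
from h import *
A=lambda p:[(245+(x+.5)/6-.5,170+(y+.5)/6-.5) for x,y in p]
B=lambda p:[(385+(x-600+.5)/3.6-.5,190+(y+.5)/3.6-.5) for x,y in p]
pr=lambda n,a:print(n,np.round(a,1).tolist())
pr("jaw+x outer",onz("top",A([(155,122),(468,108)]),82))
pr("jaw-x outer",onz("top",A([(168,416),(483,401)]),82))
pr("jaw-x inner",onz("top",A([(160,353),(481,340)]),82))
pr("jaw ends mid +y/-y",onz("top",A([(313,108),(325,408)]),82))
pr("base back/edges",onz("top",A([(155,75),(497,62),(515,470)]),62))
pr("panel top",onz("top",A([(138,90),(150,488)]),52))
pr("pull bar",onz("top",A([(62,207),(67,375)]),40))
pr("pieces sq hex disc tube",onz("top",A([(220,302),(272,266),(328,215),(386,209)]),[78,80,75,76]))
c=onz("top",B([(652,28),(628,48),(680,118),(706,100)]),57); pr("brush",c); pr("c",c.mean(0))
h=onz("top",B([(773,200)]),50); pr("handle end",h)
d=(c[0]+c[1]-c[2]-c[3])[:2]; print("yaw",np.degrees(np.arctan2(d[1],d[0])))
w=h[0]-c.mean(0);print("yaw h",np.degrees(np.arctan2(-w[1],-w[0])),np.hypot(*w[:2]))
pr("vials",onz("top",[(378,166),(231,288),(280,140)],[64,64,50]))
# depth refined
P=cloud("top",np.load("top0.npy")).astype(float); X,Y,Z=P[...,0],P[...,1],P[...,2]
def fit(m,n):
    q=P[m]; c,s,a=cv2.minAreaRect(q[:,:2].astype(np.float32)); print(n,len(q),np.round(c,1),np.round(s,1),round(a,1),np.round(q.mean(0),1))
b0=c[:,:2].mean(0) if hasattr(c,'mean') else 0
m=(np.hypot(X-b0[0],Y-b0[1])<160)&(Z>40)&(Z<75); fit(m,"brush"); 
v=P[m][:,:2]; e=np.linalg.svd(v-v.mean(0),full_matrices=False)[2][0]; print("pca yaw",np.degrees(np.arctan2(e[1],e[0])))
fit((abs(X-400)<250)&(X>530)&(X<600)&(Y>-80)&(Y<125)&(Z>75)&(Z<92),"jaw+")
fit((X>430)&(X<480)&(Y>-80)&(Y<125)&(Z>75)&(Z<92),"jaw-")
fit((X>460)&(X<560)&(Y>115)&(Y<190)&(Z>25)&(Z<48),"pull")
```

```text
jaw+x outer [[583.4, 98.4, 82.0], [584.6, -53.9, 82.0]]
jaw-x outer [[439.8, 94.0, 82.0], [441.2, -55.9, 82.0]]
jaw-x inner [[470.2, 97.4, 82.0], [470.5, -56.0, 82.0]]
jaw ends mid +y/-y [[587.5, 21.5, 82.0], [440.7, 19.3, 82.0]]
base back/edges [[612.0, 100.5, 62.0], [612.1, -68.9, 62.0], [409.7, -70.0, 62.0]]
panel top [[607.1, 110.3, 52.0], [408.9, 106.8, 52.0]]
pull bar [[551.6, 150.3, 40.0], [467.2, 148.4, 40.0]]
pieces sq hex disc tube [[494.4, 68.8, 78.0], [510.6, 43.2, 80.0], [535.6, 16.0, 75.0], [537.2, -12.3, 76.0]]
brush [[551.8, -279.3, 57.0], [535.8, -258.4, 57.0], [476.1, -297.0, 57.0], [490.1, -319.3, 57.0]]
c [513.5, -288.5, 57.0]
handle end [[407.1, -368.8, 50.0]]
yaw 32.90245787739001
yaw h 37.07260588421553 133.29925958308834
vials [[648.7, -221.7, 64.0], [307.1, 215.8, 64.0], [746.2, 71.1, 50.0]]
brush 490 [ 532.  -290.4] [267.2 137.8] 4.3 [ 508.5 -303.    57.4]
pca yaw -156.1321014122759
jaw+ 571 [556.9  22.9] [ 53.5 154.2] 0.9 [566.   21.4  82. ]
jaw- 583 [449.8  20.2] [ 39.8 154.6] 1.4 [453.2  20.8  82.4]
pull 147 [509.8 137.3] [40.2 91.6] 88.8 [508.4 143.3  39.8]
```

```bash
python3 -m handwheel '[[0,0,0,0,0,-5.8,0.032],[0,0,0,0,0,-5.8,0.032],[0,0,0,0,0,-5.8,0.032],[-0.024,-0.030,0.005,0,0,0,0.032],[-0.024,-0.030,0.005,0,0,0,0.032],[-0.024,-0.030,0.005,0,0,0,0.032],[-0.024,-0.030,0.005,0,0,0,0.032],[-0.024,-0.030,0.005,0,0,0,0.032]]' 40
python3 -m handwheel '[[-0.024,-0.030,0.005,0,0,0,0.032],[-0.024,-0.030,0.005,0,0,0,0.032],[-0.024,-0.030,0.005,0,0,0,0.032],[-0.024,-0.030,0.005,0,0,0,0.032],[-0.024,-0.030,0.005,0,0,0,0.032],[-0.024,-0.030,0.005,0,0,0,0.032],[-0.024,-0.030,0.005,0,0,0,0.032],[0,0,0,0,0,0,0.032]]'
```

```text
time: 0.77
tool_pos: [294.8, 424.4, 199.7]
tcp_rot: [-180.0, -0.0, -179.3]
ft_force: [1.2, 0.7, 0.7]
finger_gap: 32.2
grip_force: 0.0
time: 1.43
tool_pos: [467.6, 212.6, 164.0]
tcp_rot: [-179.8, -0.0, -179.6]
ft_force: [0.2, 0.4, 0.8]
finger_gap: 32.2
grip_force: 0.0
```

```bash
python3 -m handwheel '[[-0.021,-0.0315,0,0,0,0,0.032],[-0.021,-0.0315,0,0,0,0,0.032],[0,0,0.030,0,0,0,0.032],[0,0,0.025,0,0,0,0.032],[0,0,0,0,0,0,0.032],[0,0,0,0,0,0,0.032]]'
python3 - <<'E'
from h import *
im,d=r.snapshot("side"); np.save("side1.npy",d)
cv2.imwrite("pics/side1.png",cv2.resize(im[170:290,260:420],None,fx=5,fy=5,interpolation=cv2.INTER_CUBIC))
im,d=r.snapshot("top")
E
```

```text
time: 1.93
tool_pos: [505.7, 155.3, 108.7]
tcp_rot: [-180.0, -0.3, -179.3]
ft_force: [-0.6, 0.7, 1.1]
finger_gap: 31.9
grip_force: 0.0
```

View pics/side1.png

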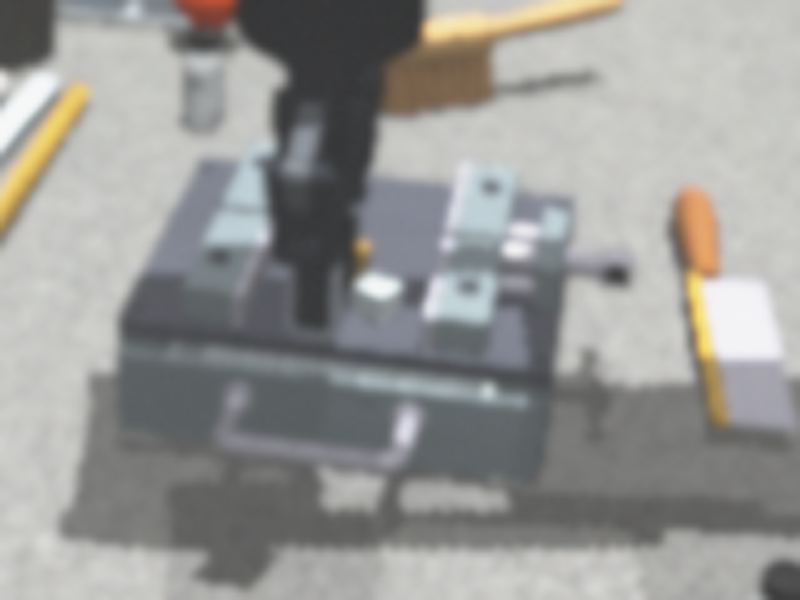

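Side crop: the bar's top runs from (222,436) to (400,458), the fingers hang above it and behind it in the picture, and the brush bristles' front foot runs (385,112)–(492,103).

Run:
```python
from h import *
A=lambda p:[(260+(x+.5)/5-.5,170+(y+.5)/5-.5) for x,y in p]
print(onz("side",A([(222,436),(400,458)]),38).round(1).tolist())
print("panel top front",onz("side",A([(125,345),(545,400)]),52).round(1).tolist())
print("brush foot",onz("side",A([(385,112),(492,103)]),0).round(1).tolist())
# expected brush foot corners for pose (513.5,-288.5,35deg)
for yaw in(33,37):
  a=np.radians(yaw);R=np.array([[np.cos(a),-np.sin(a)],[np.sin(a),np.cos(a)]])
  p=(R@np.array([[36,36,-36,-36],[11,-11,-11,11]])).T+[513.5,-288.5]
  q=proj("side",np.c_[p,np.zeros(4)]); print(((q-[260,170])*5).round(0).tolist())
# fingertip projected from sensed pose
s=r.sense();t=s["tool_pos"];print(t,((proj("side",[[t[0],t[1],t[2]-19]])-[260,170])*5).round())
```

```text
[[549.5, 149.1, 38.0], [469.0, 146.4, 38.0]]
panel top front [[606.7, 108.9, 52.0], [409.6, 106.9, 52.0]]
brush foot [[546.6, -274.3, 0.0], [479.5, -306.0, 0.0]]
[[393.0, 121.0], [379.0, 107.0], [478.0, 92.0], [492.0, 106.0]]
[[395.0, 122.0], [380.0, 109.0], [475.0, 91.0], [491.0, 104.0]]
[508.02723918 156.16902675 111.75378397] [[310. 353.]]
```

```bash
python3 -m handwheel '[[0,-0.007,0,0,0,0,0.032],[0,0,0.025,0,0,0,0.032],[0,0,0.025,0,0,0,0.032],[0,0,0.020,0,0,0,0.032],[0,0,0,0,0,0,0.032]]'
python3 -m handwheel '[[0,0,0,0,0,0,0.004],[0,0,0,0,0,0,0.004],[0,0,0,0,0,0,0.004],[0,0,0,0,0,0,0.004],[0,0,0,0,0,0,0.004]]' 30
```

```text
time: 2.45
tool_pos: [505.3, 148.1, 37.6]
tcp_rot: [-179.9, -0.3, -179.3]
ft_force: [-0.2, -0.0, -1.7]
finger_gap: 32.0
grip_force: 0.0
time: 2.87
tool_pos: [508.7, 148.8, 41.8]
tcp_rot: [180.0, 0.1, -179.3]
ft_force: [-0.9, 0.2, 0.2]
finger_gap: 3.8
grip_force: 0.0
```

Run:
```python
from h import *
im,d=r.snapshot("side")
a=cv2.resize(im[190:270,270:390],None,fx=5,fy=5,interpolation=cv2.INTER_CUBIC)
im,d=r.snapshot("top"); b=cv2.resize(im[180:250,240:340],None,fx=2,fy=2)
o=np.zeros((600,600,3),np.uint8); o[:400]=a;o[400:540,:200]=b; cv2.imwrite("pics/c2.png",o)
print([r.sense()["tool_pos"].round(1).tolist() if hasattr(r.sense()["tool_pos"],"round") else r.sense()["tool_pos"]],r.sense()["finger_gap"])
```

```text
[[508.2, 148.7, 41.2]] 3.8636758464328382
```

View pics/c2.png

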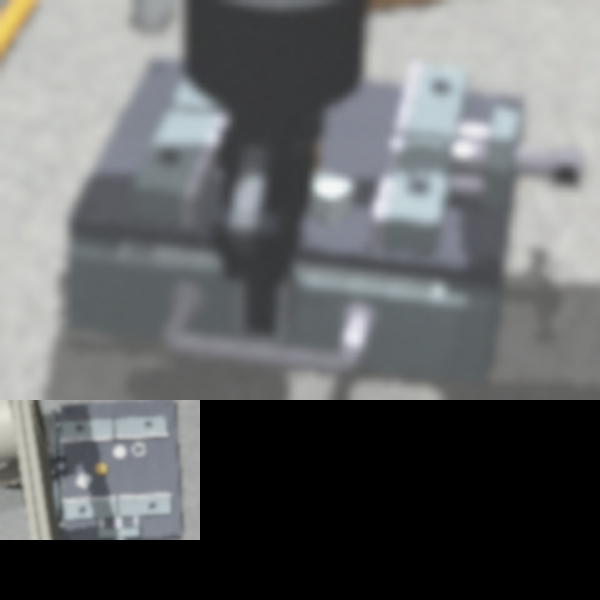

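Run:
```python
from h import *
im,d=r.snapshot("side"); P=cloud("side",d)
for v in range(232,264,2): print(v,[ (P[v,u].round(0).astype(int).tolist(), int(im[v,u].mean())) for u in (318,322,326)])
print(proj("side",[[508,148.5,22],[508,148.5,36],[508,145,30]]).round(1))
```

```text
232 [([508, 202, 142], 165), ([502, 188, 135], 98), ([499, 164, 121], 61)]
234 [([507, 207, 141], 155), ([499, 206, 142], 96), ([498, 166, 117], 66)]
236 [([506, 210, 138], 107), ([499, 207, 138], 79), ([499, 163, 110], 60)]
238 [([506, 208, 132], 75), ([498, 211, 136], 61), ([498, 163, 105], 57)]
240 [([384, 802, 529], 66), ([499, 206, 128], 57), ([495, 181, 112], 56)]
242 [([508, 198, 116], 59), ([500, 199, 118], 57), ([495, 179, 106], 56)]
244 [([512, 181, 100], 61), ([503, 179, 100], 58), ([495, 179, 101], 58)]
246 [([512, 181, 94], 79), ([503, 180, 95], 57), ([495, 179, 96], 73)]
248 [([517, 155, 71], 93), ([507, 157, 74], 59), ([499, 156, 75], 93)]
250 [([516, 156, 67], 94), ([506, 164, 74], 58), ([499, 156, 69], 96)]
252 [([516, 159, 63], 94), ([506, 163, 68], 59), ([498, 157, 65], 95)]
254 [([516, 156, 56], 94), ([507, 158, 59], 58), ([499, 155, 59], 97)]
256 [([516, 155, 50], 100), ([506, 160, 55], 73), ([499, 155, 53], 101)]
258 [([517, 151, 41], 124), ([509, 148, 41], 119), ([506, 112, 16], 111)]
260 [([517, 153, 38], 132), ([508, 152, 39], 139), ([498, 154, 42], 133)]
262 [([525, 112, 1], 106), ([515, 111, 2], 113), ([498, 155, 37], 120)]
[[322.  265.1]
 [322.1 260. ]
 [322.4 261.3]]
```

The fingertips appear to be above the bar at (262,333), so they closed on air. I'll open, go 15 mm lower and try again.

```bash
python3 -m handwheel '[[0,0,0,0,0,0,0.032],[0,0,0,0,0,0,0.032],[0,0,0,0,0,0,0.032],[0,0,0.008,0,0,0,0.032],[0,0,0.007,0,0,0,0.032],[0,0,0,0,0,0,0.032]]'
python3 -m handwheel '[[0,0,0,0,0,0,0.004],[0,0,0,0,0,0,0.004],[0,0,0,0,0,0,0.004],[0,0,0,0,0,0,0.004],[0,0,0,0,0,0,0.004]]' 30
python3 - <<'E'
from h import *
im,d=r.snapshot("side")
cv2.imwrite("pics/c3.png",cv2.resize(im[200:280,270:370],None,fx=6,fy=6,interpolation=cv2.INTER_CUBIC))
E
```

```text
time: 3.52
tool_pos: [506.1, 148.3, 23.1]
tcp_rot: [-180.0, -0.2, -179.3]
ft_force: [-0.5, -0.1, 0.0]
finger_gap: 32.1
grip_force: 0.0
time: 3.93
tool_pos: [507.3, 148.6, 25.1]
tcp_rot: [-180.0, -0.0, -179.3]
ft_force: [-0.2, 0.9, -4.6]
finger_gap: 7.1
grip_force: 29.1
```

View pics/c3.png

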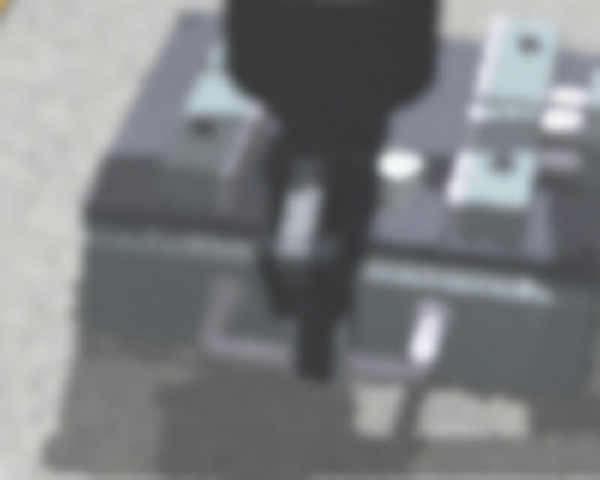

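The fingers only grip the top of the bar here, with the tips about level with the bar at (315,380). The reported z reads about 27 mm lower than the real tips. I'll regrip 10 mm lower.

```bash
python3 -m handwheel '[[0,0,0,0,0,0,0.030],[0,0,0,0,0,0,0.030],[0,0,0,0,0,0,0.030],[0,0,0.005,0,0,0,0.030],[0,0,0.005,0,0,0,0.030],[0,0,0,0,0,0,0.030]]'
python3 -m handwheel '[[0,0,0,0,0,0,0.004],[0,0,0,0,0,0,0.004],[0,0,0,0,0,0,0.004],[0,0,0,0,0,0,0.004],[0,0,0,0,0,0,0.004]]' 30
```

```text
time: 4.48
tool_pos: [506.9, 148.4, 14.1]
tcp_rot: [-180.0, -0.1, -179.3]
ft_force: [-1.7, 1.4, -0.2]
finger_gap: 30.3
grip_force: 0.0
time: 4.9
tool_pos: [507.4, 148.6, 15.2]
tcp_rot: [-180.0, -0.0, -179.3]
ft_force: [-1.2, 0.4, -2.8]
finger_gap: 7.7
grip_force: 29.1
```

```bash
python3 -m handwheel '[[0,0.006,0,0,0,0,0.004],[0,0.013,0,0,0,0,0.004],[0,0.014,0,0,0,0,0.004],[0,0.014,0,0,0,0,0.004],[0,0.014,0,0,0,0,0.004],[0,0.014,0,0,0,0,0.004],[0,0.013,0,0,0,0,0.004],[0,0.007,0,0,0,0,0.004]]'
python3 -m handwheel '[[0,0.002,0,0,0,0,0.004],[0,0.002,0,0,0,0,0.004],[0,0.002,0,0,0,0,0.004],[0,0,0,0,0,0,0.004]]'
```

```text
time: 5.57
tool_pos: [505.7, 245.7, 15.1]
tcp_rot: [180.0, -0.1, -179.3]
ft_force: [-5.8, -2.1, 0.9]
finger_gap: 7.5
grip_force: 29.8
time: 5.9
tool_pos: [505.6, 250.7, 15.2]
tcp_rot: [180.0, -0.1, -179.3]
ft_force: [-6.3, 0.8, 0.6]
finger_gap: 7.7
grip_force: 29.7
```

```bash
python3 -m handwheel '[[0,0,0,0,0,0,0.030],[0,0,0,0,0,0,0.030],[0,0,0,0,0,0,0.030],[0,0,-0.030,0,0,0,0.030],[0,0,-0.030,0,0,0,0.030],[0,0,-0.030,0,0,0,0.030],[0,0,0,0,0,0,0.030],[0,0,0,0,0,0,0.030]]'
python3 - <<'E'
from h import *
im,d=r.snapshot("side"); s=r.sense(); t=np.array(s["tool_pos"]); print(t,s["finger_gap"])
cv2.imwrite("pics/c4.png",cv2.resize(im[190:310,250:410],None,fx=5,fy=5,interpolation=cv2.INTER_CUBIC))
for dy in(15,30): print(dy,((proj("side",[[t[0],t[1]+dy,t[2]+k] for k in(-19,-8,0,8,19)])-[250,190])*5).round().tolist())
E
```

```text
time: 6.57
tool_pos: [509.1, 250.5, 108.7]
tcp_rot: [179.9, 0.4, -179.3]
ft_force: [0.3, -0.8, -0.7]
finger_gap: 30.0
grip_force: 0.0
[507.52638017 249.95660433 106.50065841] 29.981414713716703
15 [[302.0, 420.0], [303.0, 397.0], [303.0, 379.0], [303.0, 362.0], [303.0, 338.0]]
30 [[293.0, 445.0], [293.0, 421.0], [293.0, 404.0], [293.0, 386.0], [294.0, 362.0]]
```

View pics/c4.png

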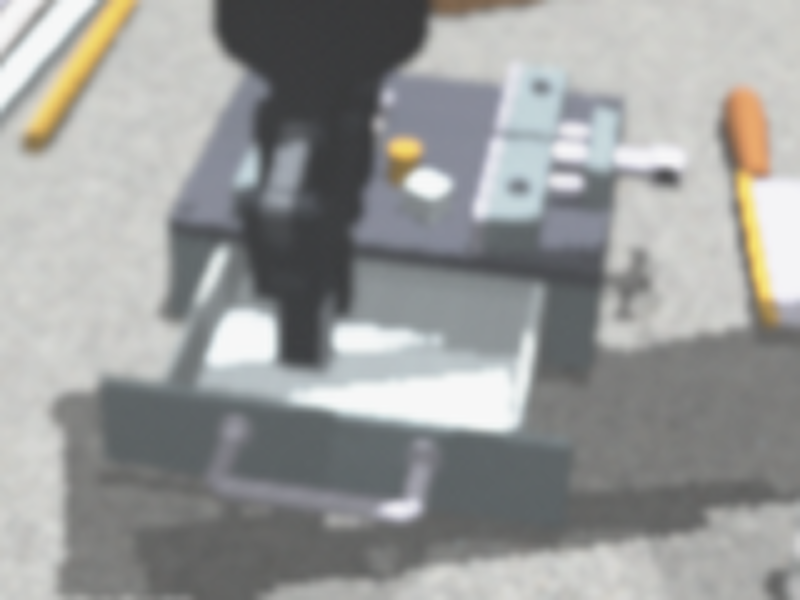

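The picture shows the drawer well out: its panel runs from (105,380) to (570,440) and the bed edge is clear of it. The square and hex are near (428,190) and (404,155), and the fingertips are at (303,365), about 30 mm above the nominal. On to the brush.

```bash
python3 -m handwheel '[[0,-0.020,-0.030,0,0,0,0.06],[0,-0.038,-0.005,0,0,0,0.06],[0,-0.038,0,0,0,0,0.06],[0,-0.038,0,0,0,0,0.06],[0,-0.038,0,0,0,0,0.06],[0,-0.038,0,0,0,0,0.06],[0,-0.038,0,0,0,0,0.06],[0,-0.038,0,0,0,0,0.06]]'
python3 -m handwheel '[[0,-0.038,0,0,0,0,0.06],[0,-0.038,0,0,0,0,0.06],[0,-0.038,0,0,0,0,0.06],[0,-0.038,0,0,0,0,0.06],[0,-0.038,0,0,0,0,0.06],[0,-0.038,0,0,0,0,0.06],[0,-0.025,0,0,0,0,0.06],[0,0,0,0,0,0,0.06]]'
python3 -m handwheel '[[0,0,0,0,0,-6.9,0.06],[0,0,0,0,0,-6.9,0.06],[0,0,0,0,0,-6.9,0.06],[0,0,0,0,0,-6.9,0.06],[0,0,0,0,0,-6.7,0.06],[0,0,0,0,0,0,0.06],[0,0,0,0,0,0,0.06]]'
```

```text
time: 7.28
tool_pos: [508.6, -38.0, 138.7]
tcp_rot: [180.0, -0.1, -179.3]
ft_force: [0.4, -0.3, 0.2]
finger_gap: 60.2
grip_force: 0.0
time: 7.95
tool_pos: [511.4, -294.0, 138.5]
tcp_rot: [-180.0, -0.1, -179.6]
ft_force: [0.3, -0.4, 0.8]
finger_gap: 59.7
grip_force: 0.0
time: 8.53
tool_pos: [526.7, -263.4, 137.5]
tcp_rot: [-179.1, -1.9, -147.6]
ft_force: [-0.1, -0.4, -0.2]
finger_gap: 60.2
grip_force: 0.0
```

```bash
python3 -m handwheel '[[0,0,0,0,0,0,0.06],[0,0,0,0,0,0,0.06]]'; python3 -c "
from bench import r
s=r.sense(); print(s['joint_pos'],s['qd'],s['tool_pos'],s['tcp_rot'])"
```

```text
time: 8.7
tool_pos: [526.3, -265.5, 138.5]
tcp_rot: [-179.0, -1.9, -147.7]
ft_force: [0.2, 0.9, -0.8]
finger_gap: 60.6
grip_force: 0.0
[ -30.40699924    9.24559806   92.55388701   -2.17508568   78.23112187
 -152.23734709] [-0.56778588 -0.24154118 -0.35043522  0.02895487  0.03581033 -0.0106628 ] [ 526.29526509 -265.46658834  138.49932232] [-179.04227537   -1.90202284 -147.74129081]
```

Joint 6 hit its limit there, so I'll use the half-turned grasp (yaw ≈35°), where joint 6 sits near +25°.

```bash
for i in 1 ; do python3 -m handwheel '[[0,0,0,0,0,7.1,0.06],[0,0,0,0,0,7.1,0.06],[0,0,0,0,0,7.1,0.06],[0,0,0,0,0,7.1,0.06],[0,0,0,0,0,7.1,0.06],[0,0,0,0,0,7.1,0.06],[0,0,0,0,0,7.1,0.06],[0,0,0,0,0,7.1,0.06]]' >/dev/null
python3 -m handwheel '[[0,0,0,0,0,7.1,0.06],[0,0,0,0,0,7.1,0.06],[0,0,0,0,0,7.1,0.06],[0,0,0,0,0,7.1,0.06],[0,0,0,0,0,7.1,0.06],[0,0,0,0,0,7.1,0.06],[0,0,0,0,0,7.1,0.06],[0,0,0,0,0,7.1,0.06]]' >/dev/null
python3 -m handwheel '[[0,0,0,0,0,7.1,0.06],[0,0,0,0,0,7.1,0.06],[0,0,0,0,0,7.1,0.06],[0,0,0,0,0,7.1,0.06],[0,0,0,0,0,7.1,0.06],[0,0,0,0,0,7.1,0.06],[0,0,0,0,0,7.1,0.06],[0,0,0,0,0,7.1,0.06]]'; done
python3 -m handwheel '[[0,0,0,0,0,6.9,0.06],[0,0,0,0,0,0,0.06],[0,0,0,0,0,0,0.06],[0,0,0,0,0,0,0.06]]'
cat >> h.py <<'E'
from scipy.spatial.transform import Rotation as Ro
def todo(x,y,z,yaw):   # shift (m, tool axes) and rotvec (deg) from sensed pose to target
    s=r.sense(); p=np.array(s["tool_pos"]); R=Ro.from_euler("xyz",s["tcp_rot"],degrees=True)
    T=Ro.from_euler("ZYX",[yaw,0,180],degrees=True); rv=(R.inv()*T).as_rotvec(degrees=True)
    print("now",p.round(1),np.round(s["tcp_rot"],2),"turn first",rv.round(2),"then shift",(T.inv().apply(np.array([x,y,z])-p)/1000).round(4))
E
python3 -c "
from h import *
todo(513.5,-288.5,110,35); print(r.sense()['joint_pos'])"
```

```text
time: 10.7
tool_pos: [526.3, -266.2, 139.0]
tcp_rot: [179.3, 2.0, 41.4]
ft_force: [0.0, 0.0, -0.5]
finger_gap: 60.1
grip_force: 0.0
time: 11.03
tool_pos: [526.6, -265.8, 139.2]
tcp_rot: [179.1, 1.9, 35.2]
ft_force: [0.0, 0.7, 0.5]
finger_gap: 59.8
grip_force: 0.0
now [ 526.6 -265.8  139.2] [179.09   1.93  35.18] turn first [0.92 1.92 0.19] then shift [-0.0237  0.0111  0.0292]
[-30.42221209   9.21493621  92.51468443  -2.17637934  78.24185101
  24.82694597]
```

```bash
python3 -m handwheel '[[0,0,0,0.9,1.9,0.2,0.045],[-0.024,0.011,0.029,0,0,0,0.045],[0,0,0,0,0,0,0.045],[0,0,0,0,0,0,0.045]]'
python3 -c "
from h import *
todo(513.5,-288.5,110,35)"
python3 -m handwheel '[[0,0,0.025,0,0,0,0.045],[0,0,0.025,0,0,0,0.045],[0,0,0.020,0,0,0,0.045],[0,0,0,0,0,0,0.045]]'
```

```text
time: 11.37
tool_pos: [511.4, -288.3, 108.2]
tcp_rot: [-179.8, 0.1, 34.8]
ft_force: [1.0, -0.1, -0.7]
finger_gap: 45.2
grip_force: 0.0
now [ 511.4 -288.3  108.2] [-1.7982e+02  1.1000e-01  3.4820e+01] turn first [-0.18  0.11 -0.18] then shift [ 0.0016  0.0014 -0.0018]
time: 11.7
tool_pos: [511.1, -286.0, 36.3]
tcp_rot: [-179.7, 0.1, 34.9]
ft_force: [-0.3, 1.0, -0.1]
finger_gap: 45.0
grip_force: 0.0
```

```bash
python3 -m handwheel '[[0,0,0.008,0,0,0,0.045],[0,0,0.008,0,0,0,0.045],[0,0,0,0,0,0,0.045]]'
python3 -m handwheel '[[0,0,0,0,0,0,0.015],[0,0,0,0,0,0,0.015],[0,0,0,0,0,0,0.015],[0,0,0,0,0,0,0.015],[0,0,0,0,0,0,0.015],[0,0,0,0,0,0,0.015]]' 50
python3 - <<'E'
from h import *
im,d=r.snapshot("side"); s=r.sense(); print(s["tool_pos"],s["tcp_rot"],s["finger_gap"])
cv2.imwrite("pics/c5.png",cv2.resize(im[140:210,310:410],None,fx=8,fy=8,interpolation=cv2.INTER_CUBIC))
E
```

```text
time: 11.95
tool_pos: [513.7, -288.1, 24.2]
tcp_rot: [180.0, 0.0, 34.8]
ft_force: [-0.3, 0.4, -0.4]
finger_gap: 44.6
grip_force: 0.0
time: 12.45
tool_pos: [514.2, -288.8, 25.4]
tcp_rot: [179.9, -0.0, 34.8]
ft_force: [0.8, 0.7, 5.9]
finger_gap: 26.0
grip_force: 49.4
[ 514.2142345  -288.85981087   25.42835345] [ 1.79856568e+02 -2.33102169e-02  3.48000127e+01] 25.722282517674337
```

View pics/c5.png

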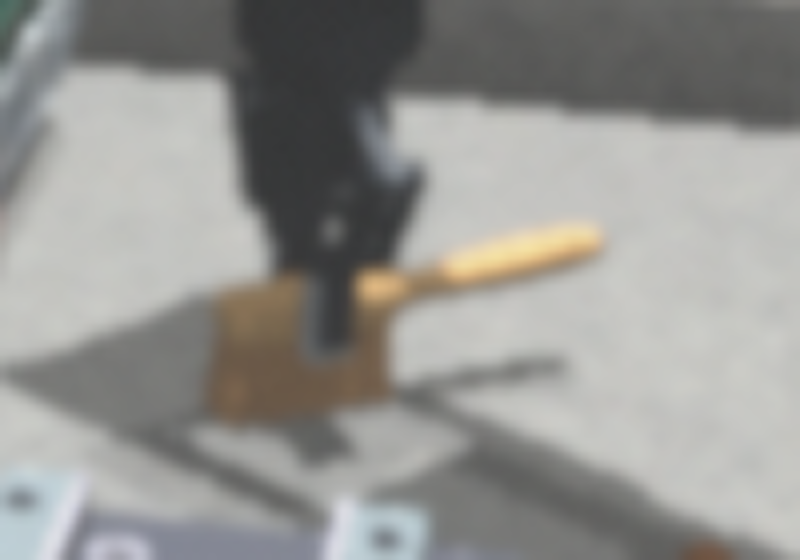

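The brush is gripped: tip at (330,352), bristles' foot from (207,420) to (392,402). Gap is 26 mm, as it should be. I'll check how the brush sits along its length against the TCP.

Run:
```python
from h import *
a=np.radians(34.8);R=np.array([[np.cos(a),-np.sin(a)],[np.sin(a),np.cos(a)]])
for k in(0,4,8):
  p=(R@(np.array([[36,-36,38,-138],[11,11,13,0]])+[[k],[0]])).T+[514,-288.6]
  q=proj("side",np.c_[p,[0,0,57,46]]); print(k,((q-[310,140]+.5)*8-.5).round(0).tolist())
print(onz("side",[(310+207.5/8-.5,140+420.5/8-.5),(310+392.5/8-.5,140+402.5/8-.5)],0))
```

```text
0 [[232.0, 438.0], [389.0, 411.0], [236.0, 312.0], [596.0, 267.0]]
4 [[224.0, 439.0], [380.0, 413.0], [227.0, 314.0], [588.0, 268.0]]
8 [[215.0, 441.0], [372.0, 414.0], [218.0, 315.0], [580.0, 270.0]]
[[ 550.21553033 -272.85839804    0.        ]
 [ 477.99556587 -309.42606582    0.        ]]
```

```bash
python3 -m handwheel '[[0,0,-0.015,0,0,0,0.015],[0,0,-0.030,0,0,0,0.015],[0,0,-0.035,0,0,0,0.015],[0,0,-0.035,0,0,0,0.015],[0,0,0,0,0,6.9,0.015],[0,0,0,0,0,6.9,0.015],[0,0,0,0,0,6.9,0.015],[0,0,0,0,0,6.9,0.015]]'
python3 -m handwheel '[[0,0,0,0,0,6.7,0.015],[0,-0.030,0,0,0,0,0.015],[0,-0.034,0,0,0,0,0.015],[0,-0.034,0,0,0,0,0.015],[0,-0.034,0,0,0,0,0.015],[0,-0.034,0,0,0,0,0.015],[0,-0.034,0,0,0,0,0.015],[0,-0.030,0,0,0,0,0.015]]'
python3 -m handwheel '[[0,0,0,0,0,0,0.015],[0,0,0,0,0,0,0.015],[0,0,0,0,0,0,0.015]]'
python3 -c "
from h import *
todo(512.7,-50,140,0.5);todo(512.7,-50,140,0.5)"
```

```text
time: 13.17
tool_pos: [513.1, -288.0, 139.1]
tcp_rot: [180.0, 0.0, 6.9]
ft_force: [0.7, 0.6, -1.7]
finger_gap: 25.6
grip_force: 49.1
time: 13.83
tool_pos: [510.6, -56.1, 138.7]
tcp_rot: [180.0, 0.0, 0.5]
ft_force: [0.2, 0.3, -0.8]
finger_gap: 25.5
grip_force: 49.3
time: 14.08
tool_pos: [511.2, -58.4, 138.9]
tcp_rot: [179.9, 0.0, 0.5]
ft_force: [-0.2, -0.1, -0.9]
finger_gap: 25.6
grip_force: 49.2
now [511.2 -58.4 138.9] [1.7994e+02 2.0000e-02 5.5000e-01] turn first [0.06 0.02 0.05] then shift [ 0.0016 -0.0084 -0.0011]
now [511.2 -58.4 138.9] [1.7994e+02 2.0000e-02 5.5000e-01] turn first [0.06 0.02 0.05] then shift [ 0.0016 -0.0084 -0.0011]
```

```bash
python3 -m handwheel '[[0.0015,-0.006,0,0,0,0,0.015],[0,0,0.020,0,0,0,0.015],[0,0,0.008,0,0,0,0.015],[0,0,0.004,0,0,0,0.015],[0,0,0.004,0,0,0,0.015],[0,0,0,0,0,0,0.015]]'
python3 -m handwheel '[[0,0,0.004,0,0,0,0.015],[0,0,0.004,0,0,0,0.015],[0,0,0.004,0,0,0,0.015],[0,0,0,0,0,0,0.015],[0,0,0,0,0,0,0.015]]'
python3 -m handwheel '[[0,0,0.002,0,0,0,0.015],[0,0,0,0,0,0,0.015]]'
```

```text
time: 14.58
tool_pos: [512.3, -52.5, 102.3]
tcp_rot: [180.0, 0.1, 0.5]
ft_force: [0.5, -0.3, -0.2]
finger_gap: 25.6
grip_force: 49.3
time: 15.0
tool_pos: [512.6, -52.1, 90.9]
tcp_rot: [180.0, 0.0, 0.5]
ft_force: [0.8, 0.0, -1.2]
finger_gap: 25.6
grip_force: 49.3
time: 15.17
tool_pos: [512.9, -52.2, 89.1]
tcp_rot: [180.0, -0.0, 0.5]
ft_force: [0.6, 0.4, -0.2]
finger_gap: 25.5
grip_force: 49.3
```

```bash
python3 -m handwheel '[[0,0,0.001,0,0,0,0.015],[0,0,0,0,0,0,0.015]]'|grep -E "tool_pos|ft"
python3 -m handwheel '[[0,0,0.001,0,0,0,0.015],[0,0,0,0,0,0,0.015]]'|grep -E "tool_pos|ft"
python3 -m handwheel '[[0,0,0.001,0,0,0,0.015],[0,0,0,0,0,0,0.015]]'|grep -E "tool_pos|ft"
```

```text
tool_pos: [512.9, -52.2, 88.1]
ft_force: [0.7, -0.1, -1.1]
tool_pos: [513.1, -52.3, 87.5]
ft_force: [-1.7, 0.4, -0.0]
tool_pos: [513.2, -52.4, 87.4]
ft_force: [-4.3, 0.1, 8.9]
```

```bash
python3 -m handwheel '[[0,-0.004,-0.0005,0,0,0,0.015],[0,-0.008,0,0,0,0,0.015],[0,-0.009,0,0,0,0,0.015],[0,-0.009,0,0,0,0,0.015],[0,-0.009,0,0,0,0,0.015],[0,-0.009,0,0,0,0,0.015],[0,-0.009,0,0,0,0,0.015],[0,-0.009,0,0,0,0,0.015]]'
python3 -m handwheel '[[0,-0.009,0,0,0,0,0.015],[0,-0.009,0,0,0,0,0.015],[0,-0.009,0,0,0,0,0.015],[0,-0.009,0,0,0,0,0.015],[0,-0.008,0,0,0,0,0.015],[0,-0.007,0,0,0,0,0.015],[0,-0.007,0,0,0,0,0.015],[0,-0.007,0,0,0,0,0.015]]'
python3 -m handwheel '[[0,-0.006,0,0,0,0,0.015],[0,-0.006,0,0,0,0,0.015],[0,-0.006,0,0,0,0,0.015],[0,-0.006,0,0,0,0,0.015],[0,-0.004,0,0,0,0,0.015],[0,0,0,0,0,0,0.015],[0,0,0,0,0,0,0.015]]'
```

```text
time: 16.33
tool_pos: [513.0, 14.4, 87.4]
tcp_rot: [179.9, -0.1, 0.5]
ft_force: [0.2, -3.8, 7.0]
finger_gap: 25.3
grip_force: 51.1
time: 17.0
tool_pos: [512.4, 79.3, 87.4]
tcp_rot: [179.9, -0.1, 0.5]
ft_force: [0.1, -6.0, 6.6]
finger_gap: 25.9
grip_force: 51.3
time: 17.58
tool_pos: [511.2, 107.7, 86.4]
tcp_rot: [-180.0, 0.0, 0.6]
ft_force: [-0.7, 1.5, 1.2]
finger_gap: 25.6
grip_force: 49.1
```

```bash
python3 -m handwheel '[[0,0,-0.010,0,0,0,0.015],[0,0,-0.022,0,0,0,0.015],[0,0,-0.022,0,0,0,0.015],[0,0.030,0,0,0,0,0.015],[0,0.036,0,0,0,0,0.015],[0,0.036,0,0,0,0,0.015],[0,0.036,0,0,0,0,0.015],[0,0.036,0,0,0,0,0.015]]'
python3 -m handwheel '[[0,0.036,0,0,0,0,0.015],[0,0.036,0,0,0,0,0.015],[0,0.036,0,0,0,0,0.015],[0,0.036,0,0,0,0,0.015],[0,0.036,0,0,0,0,0.015],[0,0,0,0,0,0,0.015],[0,0,0,0,0,0,0.015]]'
python3 - <<'E'
from h import *
a=r.snapshot("top")[0]; b=r.snapshot("side")[0]
a=cv2.resize(a[180:250,235:335],None,fx=4,fy=4,interpolation=cv2.INTER_CUBIC); b=cv2.resize(b[190:310,260:390],None,fx=3,fy=3,interpolation=cv2.INTER_CUBIC)
o=np.zeros((600,800,3),np.uint8); o[:280,:400]=a;o[:360,400:790]=b; cv2.imwrite("pics/c6.png",o)
E
```

```text
time: 18.25
tool_pos: [512.4, -69.0, 141.1]
tcp_rot: [180.0, 0.0, 0.5]
ft_force: [1.2, -0.0, -1.5]
finger_gap: 25.2
grip_force: 49.4
time: 18.83
tool_pos: [513.7, -249.4, 140.8]
tcp_rot: [180.0, 0.0, 0.3]
ft_force: [0.4, 0.3, -1.4]
finger_gap: 25.5
grip_force: 49.6
```

View pics/c6.png

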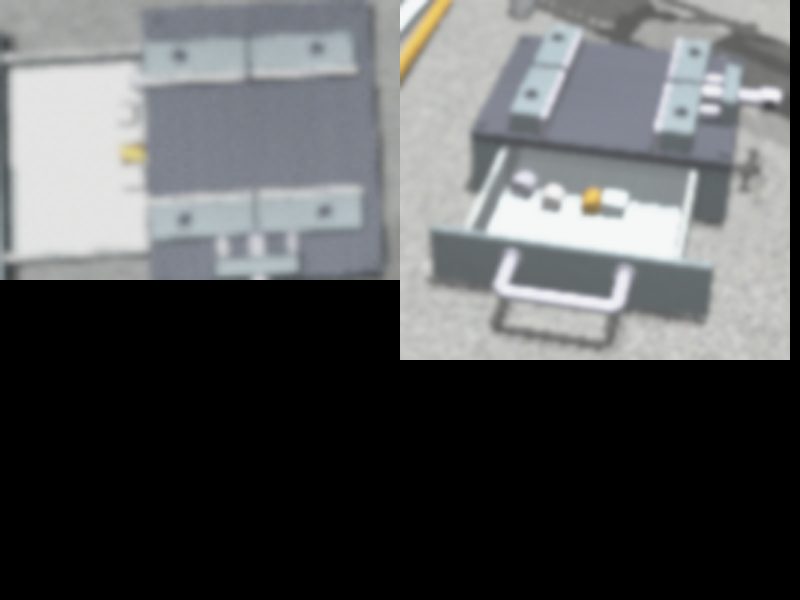

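All four pieces lie in the drawer: in the side half, tube (523,182), disc (553,196), hex (593,200) and square (615,203). The bed is empty. Next I'll set the brush down.

```bash
python3 -m handwheel '[[0,0,0.030,0,0,0,0.015],[0,0,0.035,0,0,0,0.015],[0,0,0.025,0,0,0,0.015],[0,0,0.013,0,0,0,0.015],[0,0,0.006,0,0,0,0.015],[0,0,0.003,0,0,0,0.015],[0,0,0,0,0,0,0.015],[0,0,0,0,0,0,0.015]]'
python3 -m handwheel '[[0,0,0.001,0,0,0,0.015],[0,0,0,0,0,0,0.015]]'|grep -E "tool_pos|ft"
python3 -m handwheel '[[0,0,0.001,0,0,0,0.015],[0,0,0,0,0,0,0.015]]'|grep -E "tool_pos|ft"
python3 -m handwheel '[[0,0,0.001,0,0,0,0.015],[0,0,0,0,0,0,0.015]]'|grep -E "tool_pos|ft"
```

```text
time: 19.6
tool_pos: [515.9, -247.7, 30.6]
tcp_rot: [179.9, -0.1, 0.5]
ft_force: [0.2, 0.3, -0.4]
finger_gap: 25.5
grip_force: 49.5
tool_pos: [515.5, -247.8, 29.2]
ft_force: [-0.1, 0.4, -1.0]
tool_pos: [514.8, -247.5, 27.2]
ft_force: [0.2, -0.3, -1.1]
tool_pos: [514.5, -247.3, 25.7]
ft_force: [0.3, -0.2, -0.9]
```

```bash
python3 -m handwheel '[[0,0,0.001,0,0,0,0.015],[0,0,0,0,0,0,0.015],[0,0,0,0,0,0,0.015]]'|grep -E "tool_pos|ft"
python3 -m handwheel '[[0,0,0.0005,0,0,0,0.015],[0,0,0,0,0,0,0.015],[0,0,0,0,0,0,0.015]]'|grep -E "tool_pos|ft"
```

```text
tool_pos: [514.6, -247.4, 25.4]
ft_force: [-3.0, 1.6, 5.7]
tool_pos: [514.7, -247.5, 25.3]
ft_force: [-4.9, 1.2, 8.7]
```

```bash
python3 -m handwheel '[[0,0,-0.0005,0,0,0,0.015],[0,0,0,0,0,0,0.045],[0,0,0,0,0,0,0.045],[0,0,0,0,0,0,0.045],[0,0,0,0,0,0,0.045]]'
python3 -m handwheel '[[0,0,-0.010,0,0,0,0.045],[0,0,-0.030,0,0,0,0.045],[0,0,-0.035,0,0,0,0.045],[0,0,-0.035,0,0,0,0.045],[0,0,0,0,0,0,0.0],[0,0,0,0,0,0,0.0]]'
python3 -c "
from h import *
todo(507,290,135,0.5)
for n in('top',):
  P=cloud(n,r.snapshot(n)[1]); m=(abs(P[...,0]-505)<150)&(P[...,1]>195)&(P[...,1]<275)&(P[...,2]>25)&(P[...,2]<60); q=P[m]; print(len(q),np.percentile(q[:,1],[2,50,98]),q[:,0].mean())"
```

```text
time: 21.02
tool_pos: [514.5, -247.2, 24.6]
tcp_rot: [180.0, 0.0, 0.5]
ft_force: [-0.5, 0.5, 0.5]
finger_gap: 44.9
grip_force: 0.0
time: 21.52
tool_pos: [516.8, -248.5, 139.0]
tcp_rot: [179.8, -0.4, 0.5]
ft_force: [0.1, -0.2, -1.7]
finger_gap: 21.7
grip_force: 0.0
now [ 516.8 -248.5  139. ] [179.75  -0.35   0.5 ] turn first [ 0.25 -0.35 -0.  ] then shift [-0.0051 -0.5386  0.004 ]
414 [199.95594968 212.77900319 254.10959653] 507.00551431287414
```

```bash
python3 -m handwheel '[[0,-0.025,0,0,0,0,0],[0,-0.037,0,0,0,0,0],[0,-0.037,0,0,0,0,0],[0,-0.037,0,0,0,0,0],[0,-0.037,0,0,0,0,0],[0,-0.037,0,0,0,0,0],[0,-0.037,0,0,0,0,0],[0,-0.037,0,0,0,0,0]]'
python3 -m handwheel '[[0,-0.037,0,0,0,0,0],[0,-0.037,0,0,0,0,0],[0,-0.037,0,0,0,0,0],[0,-0.037,0,0,0,0,0],[0,-0.037,0,0,0,0,0],[0,-0.037,0,0,0,0,0],[0,-0.037,0,0,0,0,0],[0,0,0,0,0,0,0]]'
python3 -m handwheel '[[0,0,0.030,0,0,0,0],[0,0,0,0,0,0,0],[0,0,0,0,0,0,0]]'
python3 -c "
from h import *
todo(509,290,14,0.5);print(r.sense()['joint_pos'])"
```

```text
time: 22.23
tool_pos: [510.4, 38.6, 132.9]
tcp_rot: [180.0, 0.2, 0.5]
ft_force: [-0.0, -0.4, 0.5]
finger_gap: -0.1
grip_force: 0.0
time: 22.9
tool_pos: [507.6, 301.3, 132.5]
tcp_rot: [-180.0, 0.2, 0.7]
ft_force: [1.9, 1.0, 0.4]
finger_gap: -0.1
grip_force: 0.0
time: 23.15
tool_pos: [507.0, 294.3, 101.0]
tcp_rot: [179.8, 0.4, 0.5]
ft_force: [-0.4, -0.2, 0.1]
finger_gap: 0.1
grip_force: 0.0
now [507.  294.3 101. ] [179.77   0.38   0.51] turn first [0.23 0.38 0.01] then shift [0.0019 0.0043 0.087 ]
[ 2.51529478e+01  1.10425266e+01  9.46159414e+01 -4.75351700e-02
  7.47841145e+01  1.14658938e+02]
```

```bash
python3 -m handwheel '[[0,0,0.030,0,0,0,0],[0,0,0.030,0,0,0,0],[0,0,0.018,0,0,0,0],[0,0,0.009,0,0,0,0],[0,0,0,0,0,0,0],[0,0,0,0,0,0,0]]'
python3 -m handwheel '[[0,0.010,0,0,0,0,0],[0,0.010,0,0,0,0,0],[0,0.010,0,0,0,0,0],[0,0.010,0,0,0,0,0],[0,0.010,0,0,0,0,0],[0,0.010,0,0,0,0,0],[0,0.010,0,0,0,0,0],[0,0.010,0,0,0,0,0]]'
```

```text
time: 23.65
tool_pos: [510.3, 295.4, 18.3]
tcp_rot: [180.0, -0.0, 0.5]
ft_force: [0.7, -0.1, 0.2]
finger_gap: 0.1
grip_force: 0.0
time: 24.32
tool_pos: [510.6, 214.6, 17.6]
tcp_rot: [180.0, -0.0, 0.5]
ft_force: [1.3, 1.1, 1.0]
finger_gap: -0.1
grip_force: 0.9
```

```bash
python3 -m handwheel '[[0,0.007,0,0,0,0,0],[0,0.006,0,0,0,0,0],[0,0.006,0,0,0,0,0],[0,0.006,0,0,0,0,0],[0,0.006,0,0,0,0,0],[0,0.005,0,0,0,0,0],[0,0.004,0,0,0,0,0],[0,0,0,0,0,0,0]]'
python3 -m handwheel '[[0,0.002,0,0,0,0,0],[0,0.002,0,0,0,0,0],[0,0,0,0,0,0,0]]' | grep -E "tool_pos|ft"
python3 -c "
from h import *
P=cloud('side',r.snapshot('side')[1]); m=(abs(P[...,0]-509)<100)&(P[...,1]>95)&(P[...,1]<230)&(P[...,2]>46)&(P[...,2]<56); q=P[m]; print(len(q),np.percentile(q[:,1],[2,25,50,75,98]).round(1))"
```

```text
time: 24.98
tool_pos: [510.6, 174.8, 17.3]
tcp_rot: [179.9, 0.0, 0.5]
ft_force: [-0.8, 0.1, 0.2]
finger_gap: -0.2
grip_force: 0.0
tool_pos: [510.6, 171.5, 17.3]
ft_force: [-0.9, -0.5, -0.5]
401 [ 96.6  99.9 113.  116.  183.6]
```

```bash
python3 -m handwheel '[[0,0.002,0,0,0,0,0],[0,0.002,0,0,0,0,0],[0,0.002,0,0,0,0,0]]' | grep -E "tool_pos|ft"
python3 -m handwheel '[[0,0.002,0,0,0,0,0],[0,0.001,0,0,0,0,0],[0,0,0,0,0,0,0]]' | grep -E "tool_pos|ft"
python3 -c "
from h import *
P=cloud('side',r.snapshot('side')[1]); m=(abs(P[...,0]-509)<100)&(P[...,1]>95)&(P[...,1]<230)&(P[...,2]>46)&(P[...,2]<51); q=P[m]; print(len(q),np.percentile(q[:,1],[2,25,50,75,98]).round(1))"
```

```text
tool_pos: [510.8, 165.7, 17.4]
ft_force: [0.1, 1.0, -1.3]
tool_pos: [511.0, 162.3, 17.5]
ft_force: [-0.4, 1.3, -0.9]
199 [ 96.9 104.3 106.4 108.1 175.4]
```

```bash
python3 -m handwheel '[[0,0.0015,0,0,0,0,0],[0,0.0015,0,0,0,0,0],[0,0,0,0,0,0,0]]' | grep -E "tool_pos|ft"
python3 -m handwheel '[[0,0.0015,0,0,0,0,0],[0,0,0,0,0,0,0]]' | grep -E "tool_pos|ft"
python3 -m handwheel '[[0,0.0015,0,0,0,0,0],[0,0,0,0,0,0,0]]' | grep -E "tool_pos|ft"
```

```text
tool_pos: [511.1, 161.2, 17.6]
ft_force: [0.4, 9.1, -2.3]
tool_pos: [511.1, 161.0, 17.7]
ft_force: [0.3, 15.4, -3.2]
tool_pos: [511.1, 160.8, 17.8]
ft_force: [0.8, 22.8, -4.7]
```

```bash
python3 -m handwheel '[[0,0.0015,0,0,0,0,0],[0,0,0,0,0,0,0]]' | grep -E "tool_pos|ft"
python3 -m handwheel '[[0,0.001,0,0,0,0,0],[0,0,0,0,0,0,0]]' | grep -E "tool_pos|ft"
```

```text
tool_pos: [511.1, 160.6, 17.8]
ft_force: [0.4, 29.7, -4.6]
tool_pos: [511.1, 160.5, 17.9]
ft_force: [1.2, 33.7, -6.1]
```

The force rises against the stop, so the drawer is shut. I'll back off, lift clear and take a last look.

```bash
python3 -m handwheel '[[0,-0.010,0,0,0,0,0],[0,-0.025,0,0,0,0,0],[0,-0.030,0,0,0,0,0],[0,-0.010,-0.020,0,0,0,0],[0,0,-0.035,0,0,0,0],[0,0,-0.035,0,0,0,0],[0,-0.030,-0.035,0,0,0,0],[0,-0.030,-0.030,0,0,0,0]]'
python3 -m handwheel '[[-0.020,-0.030,-0.020,0,0,0,0],[-0.020,-0.030,-0.020,0,0,0,0],[-0.020,-0.030,-0.020,0,0,0,0],[0,0,0,0,0,0,0],[0,0,0,0,0,0,0]]'
python3 - <<'E'
from h import *
a=r.snapshot("top")[0]; b=r.snapshot("side")[0]
a=cv2.resize(a[120:300,210:450],None,fx=1.65,fy=1.65,interpolation=cv2.INTER_CUBIC); b=cv2.resize(b[155:315,210:430],None,fx=1.8,fy=1.8,interpolation=cv2.INTER_CUBIC)
o=np.zeros((600,800,3),np.uint8); o[:a.shape[0],:a.shape[1]]=a;o[300:300+b.shape[0],400:400+b.shape[1]]=b; cv2.imwrite("pics/c7.png",o)
E
```

```text
time: 27.42
tool_pos: [510.5, 285.3, 170.9]
tcp_rot: [179.9, -0.1, 0.4]
ft_force: [0.9, 1.6, -1.0]
finger_gap: 0.2
grip_force: 0.0
time: 27.83
tool_pos: [448.9, 377.4, 230.5]
tcp_rot: [-179.9, -0.2, 0.7]
ft_force: [-0.4, -0.5, -0.5]
finger_gap: 0.6
grip_force: 0.0
```

View pics/c7.png

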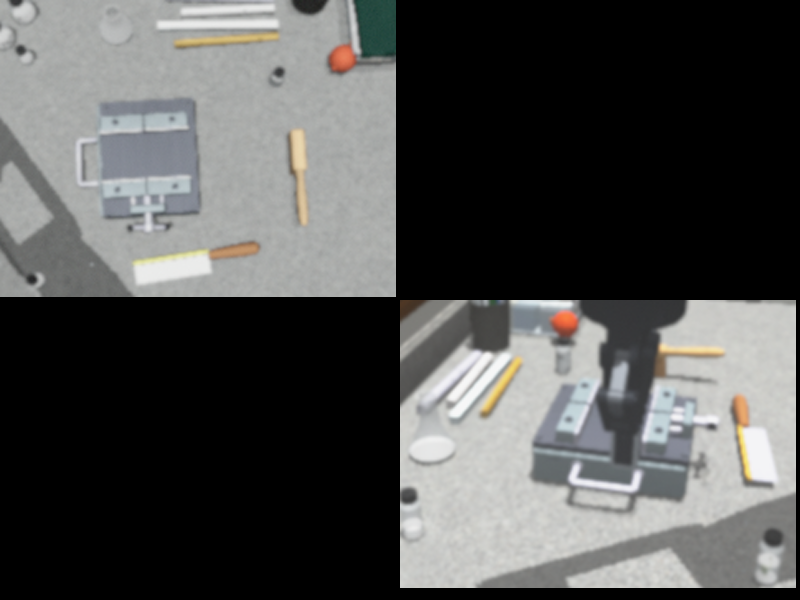

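The final picture shows the drawer shut (pull at (88,160)), the bed empty and the brush standing at (299,150). The vials at (278,75) and (35,280) and the flask at (115,25) are still standing in place.

```bash
python3 -c "
from bench import r
print(r.hand_in())"
```

```text
the job is handed in; nothing more can be done
None
```

The job is handed in at about 28 s of the 72 s: all four offcuts are in the drawer, which is pushed fully shut against its stop, the brush stands on its bristles on the worktop, and the vials and flask still stand where they were.

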